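# Fit the spout into the water filter's push-fit port

## Robot

A 6-joint arm with a two-finger parallel gripper is mounted at the origin on a cart in front of the work surface, level with it; the furniture and walls round the work are solid. World frame = base frame: x ahead of the robot, y to its left, z up, the work surface at z = 0. Lengths are in m, angles in rad, forces in N, time in s.
With the tool pointing down it reaches from about 0.325 to 0.775 m from the base axis. Payload 9.3 kg.
Tool frame: the origin (TCP) lies midway between the tips of the shut fingers; the grasp point (between the pads) lies behind it (manip.hold_point_z is the z of the grasp point in the tool frame, in m); z points along the fingers, y is the line along which they close (so a half turn about z gives the same grasp; the last joint's range is limited). The gripper opens to 85 mm and grips with 20 to 120 N. Pads are 22 mm wide; open, the fingers measure 114 mm over their backs; the gripper's body (76 mm by 85 mm) begins 54 mm behind the grasp point. The pads swing forward as they close: fully open they stand 13 mm farther back than shut.
Start: joints at [1.107, 0.259, 0.021, 1.334, 0, 1.418], TCP at [0.168, 0.524, 0.231] pointing down, gripper open.
Joint ranges: [-3.04, 3.04], [-0.91, 1.82], [-1.04, 1.36], [-1.92, 1.95], [-1.52, 1.45], [-3.14, 3.14]. Speed limits (rad/s): [2.22, 2.22, 2.79, 3.14, 3.14, 3.14].

## Interface

Orientations are given as [roll, pitch, yaw] about the fixed x, y, z axes, in that order (R = Rz(yaw) Ry(pitch) Rx(roll)).
In Python, from plant import manip, optics gives the robot as it stands.
- The arm moves only by the shell command python3 -m jog 'ROWS'. ROWS is JSON, a list of rows, each an object with "dp": the shift along the tool's x, y, z in m, a list of three; "delta_rot": the turn, a rotation vector about the tool's x, y, z in degrees, a list of three; "grip": the opening, from 0 (shut) to 1 (fully open). A call has 1 to 5 rows; each row shifts and turns the commanded pose from where the row before left it, along the tool's axes as they then stand; what a row does not reach is not made up. A row lasts 1/12 s, in which the tool goes at most 41.7 mm and 7.16 degrees, less where a joint would pass 70% of its speed; a pose out of reach is approached as far as the arm can. A call is refused whole if a number of a shift passes 0.0417 or a number of a turn 7.16, either way. A call with a gripper value outside its range is refused whole. The fingers move at their own pace and stop on an object; the grip force is fixed at half the most. Time passes only in rows, so rows that do not move let the fingers close. It gives the time, the measured TCP pose, the force, the opening and the grip force at its end, in the units of the state.
- manip.observe(): the state, without advancing time (a new reading comes with each control period).
- optics.grab_frame(name): name is "side" or "top" or "wrist"; returns a dict with "pixels" (420x560x3 uint8, blue, green, red), "fx", "fy", "cx", "cy" (pixels), "pose" (4x4, takes a point from camera to world coordinates). Camera axes: x right, y up, looking along -z (the intrinsics and any distortion apply to the point x, -y, -z); pixel columns grow to the right and rows downward; lengths in m; the calibration is good to about 2 mm. A picture is of the moment at which its call begins. There is no depth.
- manip.finish_job(): hands the job in; it is judged then, once.
The state is a dict: "time": time; "joint_positions": joint angles; "qd": joint speeds; "joint_efforts": joint torques, N m; "ee_pos": TCP position; "tool_rot": TCP orientation; "ft_force": force on the tool from outside, world axes, zero at the start; "torque": the same for the moment, N m; "gripper_width": finger opening in m; "grasp_force": force on a finger pad.
Only numpy, scipy, OpenCV 4.12 (cv2) and the standard library are available. Lean on these libraries where they do the work, as an engineer would, in place of code of your own. Each camera call takes 0.05 s, during which the arm holds its last target. There are 200 camera calls.

## Task

Take the tap spout out of its rinse stand and push its stem straight down into the open push-fit port on top of the water filter slowly until it locks fully home, feeling for it and without forcing it hard against the bottom. Leave it locked with its outlet over the glass tumbler that stands beside the filter, well inside the rim, then let go. Do not knock the tumbler.

Things in the scene. Friction and masses are not known exactly. Their poses are not given: they have to be found in the camera images.
- spout: Loose steel tap spout with a black round cap, 110 mm tall, 0.10 to 0.18 kg. Origin: centre of the foot of its stem, z up along the stem. A round 11 mm nozzle leaves it level 66 mm above the foot along the spout's own -x and bends down at its end. It starts upright in the rinse stand, its foot 5 mm above the worktop.
- cap (a point): Middle of the spout's black knurled cap, 92 mm above the foot on the stem's axis; the cap is 29 mm in diameter and reaches from 74 to 110 mm above the foot. Grip here. Below it: a 27 mm hub from 58 to 74 mm.
- bead (a point): Square upper shoulder of the stem's locking bead, on the axis, 9.5 mm above the foot. The stem from the foot up: cone widening from 14 to 21 mm diameter over 8 mm, bead of 21 mm to 9.5 mm, neck of 15 mm to 19.5 mm, sleeve of 21 mm to 58 mm.
- outlet (a point): The open end of the spout's nozzle: 95 mm from the stem's axis along the spout's own -x, 44 mm above its foot.
- stand: Fixed grey rinse stand, a round cup 39 mm in diameter and 50 mm high on a 62 mm foot, open above; its hole is 24 mm wide and 45 mm deep. Origin at the centre of its underside.
- filter: Fixed white round benchtop water filter, 84 mm in diameter, shoulder 109 mm high, with one raised round neck of 38 mm diameter on its axis up to 125 mm. A small blind grey plug of 13 mm lies on its shoulder, 29 mm along the filter's own +x. Origin at the centre of its underside, z up.
- port (a point): Centre of the mouth of the push-fit port, on the filter's axis at the top of the neck, 125 mm above the worktop, z up. The bore is 23 mm wide. Four sprung teeth inside snap over the bead when the foot is 29 to 46 mm below the mouth: how deep differs from start to start and cannot be seen or measured beforehand.
- bore (a point): Point on the port's axis 20 mm below the mouth. A sprung pin pushes the foot back up with 3 to 7 N from 7 to 24 mm depth on. Passing the teeth takes 8 to 14 N in all, then it drops; 2 mm deeper is a hard stop, 25 N at most: come down slowly (8 mm/s). Once locked the spout stays down when let go and still turns; not locked, it springs back to less than 25 mm deep.
- tumbler: Clear glass tumbler standing upright on the worktop beside the filter, 80 mm in diameter at the rim, 91 mm high, its axis 84 to 107 mm from the port's axis. Not to be knocked or pressed on. Origin at the centre of its underside.

How it is judged:
On the way, in this order (a step that is already met when the one before it is completed fails the run):
1. the spout's foot is lifted clear out of the rinse stand (height (world z) of spout above 0.06 m), for 0.1 s.
2. the stem is pushed deep into the port, more than 26.5 mm (z of spout in the frame of port below -0.0265 m and horizontal distance between spout and port below 0.004 m), for 0.1 s.
At the end, for the whole second after the job is handed in: The spout, let go and at rest, stays locked upright in the port: foot more than 26.5 mm below the mouth, within 4 mm of its axis, tilt below 0.1 rad; its outlet is within 30 mm, seen from above, of the tumbler's axis (all of step 2 and angle between spout's own z axis and vertical below 0.1 rad and horizontal distance between outlet and tumbler below 0.03 m and linear speed of spout below 0.02 m/s); the robot touches nothing.
It fails at once if the stem is pressed against the hard stop at the bottom of the port with more than 25 N (contact force between spout and lock_c0 above 25 N).
It fails at once if the spout is wedged or rammed into the filter with more than 70 N in all its contacts together (contact force between spout and filter above 70 N).
It fails at once if the tumbler is knocked or pressed on, by the spout or the robot, with more than 5 N (contact force between any of spout, the fingers, the arm and tumbler above 5 N).
It also fails if it takes over 48 s, if anything falls off the work surface, if the arm or the gripper's body presses on something with over 40 N, if the wrist force passes 120 N, or if a joint passes its speed limit or range.

## Working session

There is one attempt and no reset: what is moved stays moved. The work goes in short steps, Python scripts to look and compute and a shell command to move; the robot and the scene stay as the last step left them, time stands still between calls to the robot, and variables do not carry over. Pictures are saved under pics/ and viewed, at most 10 in all, crops included, and the job is handed in when it is done.

```bash
mkdir -p pics
python3 - <<'E'
from plant import manip, optics
import cv2,numpy as np
print(manip.observe(), manip.hold_point_z)
for n in ["side","top"]:
    f=optics.grab_frame(n); cv2.imwrite(f"pics/{n}0.png",f["pixels"]); print(n,f["fx"],f["fy"],f["cx"],f["cy"],np.round(f["pose"],4).tolist(),[k for k in f])
E
```

```text
{'time': 0.0, 'joint_positions': array([ 1.10739566e+00,  2.59213563e-01,  2.07376385e-02,  1.33373110e+00,
       -5.30871249e-07,  1.41818663e+00]), 'qd': array([ 0.00100168,  0.00026726,  0.00079639, -0.00120979,  0.00071111,
       -0.00116591]), 'joint_efforts': array([-2.86354560e-03, -5.55643809e+01,  3.44530392e+01,  1.38732468e-02,
       -3.45970720e-04,  8.30283341e-06]), 'ee_pos': array([0.16806984, 0.52337461, 0.23064508]), 'tool_rot': array([-3.14019827e+00, -2.13926189e-04,  2.83080153e+00]), 'ft_force': array([-0.12943205, -0.37146069,  1.15322335]), 'torque': array([-0.00814097, -0.01116843, -0.00916764]), 'grasp_force': 0.0, 'gripper_width': 0.08528758185930506} -0.0187
side 388.5573421994075 388.5573421994075 280.4077534007997 216.42013578543964 [[-0.9859, 0.0805, -0.1465, 0.3541], [-0.1672, -0.4741, 0.8645, 0.701], [0.0002, 0.8768, 0.4809, 0.5126], [0.0, 0.0, 0.0, 1.0]] ['pixels', 'fx', 'fy', 'cx', 'cy', 'pose']
top 493.38550947507485 493.38550947507485 284.5334008712966 204.62301939795654 [[0.0005, 0.9909, -0.1345, 0.3264], [-0.9998, -0.0021, -0.0193, -0.0652], [-0.0194, 0.1345, 0.9907, 1.2733], [0.0, 0.0, 0.0, 1.0]] ['pixels', 'fx', 'fy', 'cx', 'cy', 'pose']
```

View pics/side0.png

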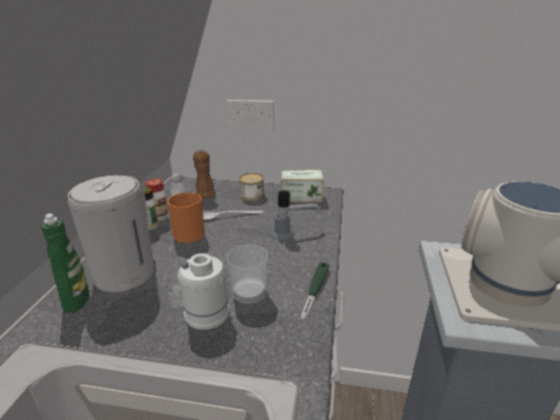

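View pics/top0.png

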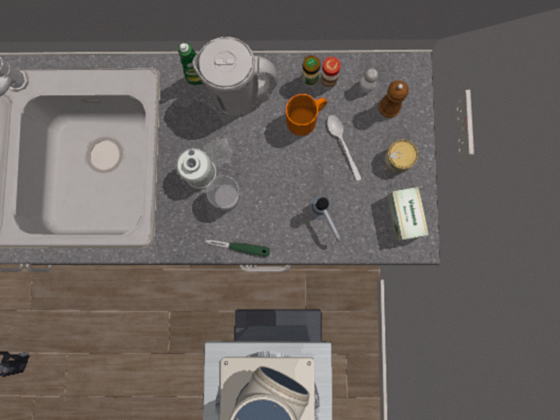

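The side view shows the spout at about (284,215), the filter at (204,290) and the tumbler at (248,275). In the top view the cap is at (322,204), the filter neck near (190,160) and the tumbler at (223,190). The arm is off to the left. I'll enlarge both views next.

Run:
```python
import cv2,numpy as np
t=cv2.imread("pics/top0.png");s=cv2.imread("pics/side0.png")
a=cv2.resize(t[140:250,170:350],None,fx=4.4,fy=4.4,interpolation=cv2.INTER_CUBIC)
cv2.imwrite("pics/topc.png",a)
b=cv2.resize(s[180:330,160:340],None,fx=4,fy=4,interpolation=cv2.INTER_CUBIC)
cv2.imwrite("pics/sidec.png",b)
```

```text
(no output)
```

View pics/topc.png

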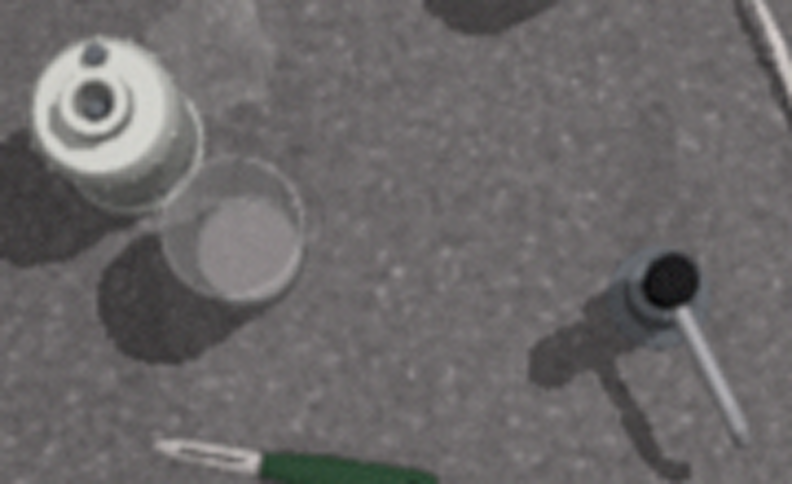

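View pics/sidec.png

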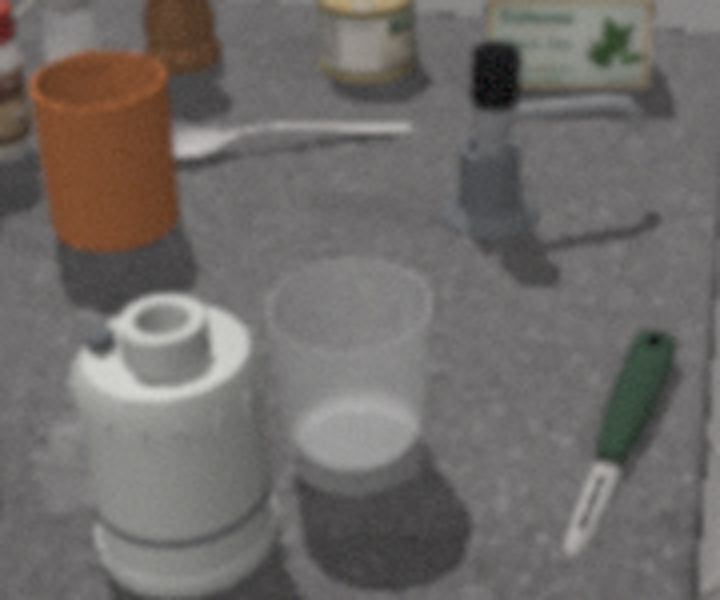

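The crops show these features.
- **Top crop:** cap top at about (670,280), nozzle end at (740,438), port mouth at (95,100), rim circle centre at (233,228).
- **Side crop:** cap at (496,62–90), port mouth at (166,318), rim centre at (350,303).

```bash
cat > h.py <<'E'
import numpy as np
def ray(f,u,v):
    P=np.array(f["pose"]); d=P[:3,:3]@np.array([(u-f["cx"])/f["fx"],-(v-f["cy"])/f["fy"],-1]); return P[:3,3],d
def onz(f,u,v,z):
    o,d=ray(f,u,v); return o+d*(z-o[2])/d[2]
E
python3 - <<'E'
from h import *
from plant import optics
import cv2
t=optics.grab_frame("top");s=optics.grab_frame("side")
g=t["pixels"].max(2)
def blob(g,x0,y0,x1,y1,th):
    m=(g[y0:y1,x0:x1]<th).astype(np.uint8); n,l,st,c=cv2.connectedComponentsWithStats(m); i=1+st[1:,4].argmax(); return c[i]+[x0,y0],st[i]
c,st=blob(g,310,192,336,216,45);print("cap blob",c,st,"manual",(670/4.4+170,280/4.4+140))
T=lambda x,y,z:np.round(onz(t,170+(x+.5)/4.4-.5,140+(y+.5)/4.4-.5,z),4)
S=lambda x,y,z:np.round(onz(s,160+(x+.5)/4-.5,180+(y+.5)/4-.5,z),4)
print("cap",onz(t,*c,.108),T(670,280,.112),S(496,53,.115))
print("tip",T(740,438,.055),S(636,104,.06))
print("port",T(95,100,.125),S(166,318,.125))
print("rim",T(233,228,.091),S(350,303,.091))
E
```

```text
cap blob [321.81081081 203.61261261] [  6   6  12  12 111] manual (322.27272727272725, 203.63636363636363)
cap [ 0.48680981 -0.1312134   0.108     ] [ 0.4871 -0.1312  0.112 ] [ 0.4872 -0.1306  0.115 ]
tip [ 0.4056 -0.1727  0.055 ] [ 0.4054 -0.1855  0.06  ]
port [0.5845 0.18   0.125 ] [0.5815 0.1784 0.125 ]
rim [0.5196 0.1087 0.091 ] [0.5192 0.1061 0.091 ]
```

```bash
J="python3 -m jog"
python3 -m jog '[{"dp":[0,0,0],"delta_rot":[0,0,-7],"grip":1},{"dp":[0,0,0],"delta_rot":[0,0,-7],"grip":1},{"dp":[0,0,0],"delta_rot":[0,0,-7],"grip":1},{"dp":[0,0,0],"delta_rot":[0,0,-7],"grip":1},{"dp":[0,0,0],"delta_rot":[0,0,-7],"grip":1}]'
python3 -m jog '[{"dp":[0,0,0],"delta_rot":[0,0,-7],"grip":1},{"dp":[0,0,0],"delta_rot":[0,0,-2.8],"grip":1},{"dp":[0,-0.02,0],"delta_rot":[0,0,0],"grip":1},{"dp":[0.001,-0.036,0],"delta_rot":[0,0,0],"grip":1},{"dp":[0.001,-0.036,0],"delta_rot":[0,0,0],"grip":1}]'
python3 -m jog '[{"dp":[0.001,-0.036,0],"delta_rot":[0,0,0],"grip":1},{"dp":[0.001,-0.036,0],"delta_rot":[0,0,0],"grip":1},{"dp":[0.001,-0.036,0],"delta_rot":[0,0,0],"grip":1},{"dp":[0.001,-0.036,0],"delta_rot":[0,0,0],"grip":1},{"dp":[0.001,-0.036,0],"delta_rot":[0,0,0],"grip":1}]'
```

```text
time: 0.62
ee_pos: [0.1682, 0.5236, 0.2311]
tool_rot: [-3.141, -0.0, -2.835]
ft_force: [-1.0, 0.0, 0.6]
gripper_width: 0.0856
grasp_force: 0.0
time: 1.03
ee_pos: [0.2081, 0.4401, 0.2306]
tool_rot: [-3.141, -0.001, -2.668]
ft_force: [0.7, 0.0, 0.7]
gripper_width: 0.0854
grasp_force: 0.0
time: 1.45
ee_pos: [0.2856, 0.2765, 0.2313]
tool_rot: [-3.142, 0.0, -2.67]
ft_force: [1.0, -0.2, 1.8]
gripper_width: 0.0855
grasp_force: 0.0
```

```bash
python3 -m jog '[{"dp":[0.0005,-0.036,0],"delta_rot":[0,0,0],"grip":1},{"dp":[0.0005,-0.036,0],"delta_rot":[0,0,0],"grip":1},{"dp":[0.0005,-0.036,0],"delta_rot":[0,0,0],"grip":1},{"dp":[0.0005,-0.036,0],"delta_rot":[0,0,0],"grip":1},{"dp":[0.0005,-0.036,0],"delta_rot":[0,0,0],"grip":1}]'
python3 -m jog '[{"dp":[0.0005,-0.036,0],"delta_rot":[0,0,0],"grip":1},{"dp":[0.0005,-0.036,0],"delta_rot":[0,0,0],"grip":1},{"dp":[0.0005,-0.036,0],"delta_rot":[0,0,0],"grip":1},{"dp":[0.0005,-0.036,0],"delta_rot":[0,0,0],"grip":1},{"dp":[0.0005,-0.036,0],"delta_rot":[0,0,0],"grip":1}]'
python3 -m jog '[{"dp":[0.0005,-0.036,0],"delta_rot":[0,0,0],"grip":1},{"dp":[0.0005,-0.036,0],"delta_rot":[0,0,0],"grip":1},{"dp":[0,-0.022,0],"delta_rot":[0,0,0],"grip":1},{"dp":[0,0,0],"delta_rot":[0,0,0],"grip":1}]'
python3 - <<'E'
from h import *
from plant import optics,manip
import cv2
f=optics.grab_frame("wrist");cv2.imwrite("pics/w1.png",f["pixels"])
print(manip.observe()["ee_pos"]); P=f["pose"];print(np.round(P,3),f["fx"],f["cx"],f["cy"])
E
```

```text
time: 1.87
ee_pos: [0.3651, 0.1148, 0.2314]
tool_rot: [-3.141, 0.0, -2.67]
ft_force: [0.8, -0.2, 0.3]
gripper_width: 0.0858
grasp_force: 0.0
time: 2.28
ee_pos: [0.4447, -0.0469, 0.2313]
tool_rot: [-3.141, 0.0, -2.671]
ft_force: [-0.1, 1.2, 0.1]
gripper_width: 0.0851
grasp_force: 0.0
time: 2.62
ee_pos: [0.4876, -0.1328, 0.2303]
tool_rot: [-3.141, -0.001, -2.674]
ft_force: [-1.1, 0.5, -0.9]
gripper_width: 0.0853
grasp_force: 0.0
[ 0.48656053 -0.13093866  0.23039203]
[[-0.45  -0.851 -0.271  0.417]
 [ 0.893 -0.429 -0.136 -0.167]
 [ 0.    -0.303  0.953  0.372]
 [ 0.     0.     0.     1.   ]] 337.0749634365133 286.09306555400764 205.76247166210743
```

View pics/w1.png

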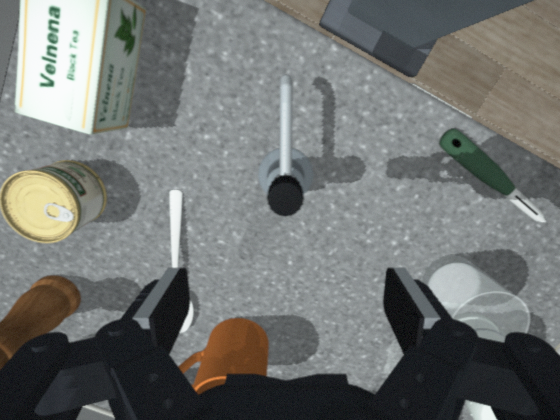

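The wrist view shows the cap at about (286,195), centred. The nozzle runs straight up to (286,78), so it lies along tool x as planned.

```bash
python3 - <<'E'
from h import *
from plant import optics,manip
import cv2
f=optics.grab_frame("wrist");g=f["pixels"].max(2)
m=(g[160:230,260:312]<42).astype(np.uint8);n,l,st,c=cv2.connectedComponentsWithStats(m);i=1+st[1:,4].argmax();c=c[i]+[260,160]
print(c,st[i],onz(f,*c,.105),onz(f,286,193,.115),onz(f,286,80,.057),manip.observe()["ee_pos"])
E
python3 -m jog '[{"dp":[0,0,0.03],"delta_rot":[0,0,0],"grip":1},{"dp":[0,0,0.03],"delta_rot":[0,0,0],"grip":1},{"dp":[0,0,0.02],"delta_rot":[0,0,0],"grip":1},{"dp":[0,0,0],"delta_rot":[0,0,0],"grip":1}]'
```

```text
[283.53522868 194.99258344] [  6  16  34  39 809] [ 0.48490494 -0.13261546  0.105     ] [ 0.48000298 -0.1328229   0.115     ] [ 0.4025102  -0.17182962  0.057     ] [ 0.48595687 -0.12965494  0.23067361]
time: 3.05
ee_pos: [0.4837, -0.127, 0.148]
tool_rot: [3.137, -0.004, -2.669]
ft_force: [-0.0, 0.4, -0.4]
gripper_width: 0.0855
grasp_force: 0.0
```

```bash
python3 -m jog '[{"dp":[0.001,-0.003,0.02],"delta_rot":[0,0,0],"grip":1},{"dp":[0,0,0.02],"delta_rot":[0,0,0],"grip":1},{"dp":[0,0,0.02],"delta_rot":[0,0,0],"grip":1},{"dp":[0,0,0.008],"delta_rot":[0,0,0],"grip":1},{"dp":[0,0,0],"delta_rot":[0,0,0],"grip":1}]'
python3 -m jog '[{"dp":[0,0,0],"delta_rot":[0,0,0],"grip":1},{"dp":[0,0,0],"delta_rot":[0,0,0],"grip":1}]'
```

```text
time: 3.47
ee_pos: [0.486, -0.1314, 0.083]
tool_rot: [3.14, -0.001, -2.67]
ft_force: [-0.3, 0.7, -0.4]
gripper_width: 0.0854
grasp_force: 0.0
time: 3.63
ee_pos: [0.4874, -0.1323, 0.0849]
tool_rot: [-3.14, 0.001, -2.67]
ft_force: [0.1, -0.5, 0.1]
gripper_width: 0.0854
grasp_force: 0.0
```

```bash
python3 -m jog '[{"dp":[0.001,0,0.002],"delta_rot":[0,0,0],"grip":0},{"dp":[0,0,0],"delta_rot":[0,0,0],"grip":0},{"dp":[0,0,0],"delta_rot":[0,0,0],"grip":0},{"dp":[0,0,0],"delta_rot":[0,0,0],"grip":0},{"dp":[0,0,0],"delta_rot":[0,0,0],"grip":0}]'
python3 -m jog '[{"dp":[0,0,0],"delta_rot":[0,0,0],"grip":0},{"dp":[0,0,0],"delta_rot":[0,0,0],"grip":0},{"dp":[0,0,0],"delta_rot":[0,0,0],"grip":0},{"dp":[0,0,0],"delta_rot":[0,0,0],"grip":0},{"dp":[0,0,0],"delta_rot":[0,0,0],"grip":0}]'
```

```text
time: 4.05
ee_pos: [0.4861, -0.1331, 0.0817]
tool_rot: [-3.14, 0.0, -2.671]
ft_force: [1.1, -2.9, 3.8]
gripper_width: 0.0276
grasp_force: 58.7
time: 4.47
ee_pos: [0.4862, -0.1331, 0.0817]
tool_rot: [-3.14, 0.001, -2.671]
ft_force: [0.4, -2.9, 6.5]
gripper_width: 0.0274
grasp_force: 59.0
```

```bash
python3 -m jog '[{"dp":[0,0,-0.008],"delta_rot":[0,0,0],"grip":0},{"dp":[0,0,-0.012],"delta_rot":[0,0,0],"grip":0},{"dp":[0,0,-0.015],"delta_rot":[0,0,0],"grip":0},{"dp":[0,0,-0.015],"delta_rot":[0,0,0],"grip":0},{"dp":[0,0,-0.015],"delta_rot":[0,0,0],"grip":0}]'
python3 -m jog '[{"dp":[0,0,-0.025],"delta_rot":[0,0,0],"grip":0},{"dp":[0,0,-0.025],"delta_rot":[0,0,0],"grip":0},{"dp":[0,0,-0.025],"delta_rot":[0,0,0],"grip":0},{"dp":[0,0,-0.02],"delta_rot":[0,0,0],"grip":0},{"dp":[0,0,0],"delta_rot":[0,0,0],"grip":0}]'
python3 -m jog '[{"dp":[0,0,0],"delta_rot":[0,0,-7],"grip":0},{"dp":[0,0,0],"delta_rot":[0,0,-7],"grip":0},{"dp":[0,0,0],"delta_rot":[0,0,-7],"grip":0},{"dp":[0,0,0],"delta_rot":[0,0,0],"grip":0},{"dp":[0,0,0],"delta_rot":[0,0,0],"grip":0}]'
```

```text
time: 4.88
ee_pos: [0.485, -0.1322, 0.1466]
tool_rot: [3.14, -0.001, -2.67]
ft_force: [-0.1, 0.4, -2.3]
gripper_width: 0.0275
grasp_force: 59.7
time: 5.3
ee_pos: [0.4864, -0.1328, 0.2449]
tool_rot: [-3.139, 0.003, -2.67]
ft_force: [-0.4, -0.3, -0.6]
gripper_width: 0.0277
grasp_force: 59.8
time: 5.72
ee_pos: [0.4852, -0.1324, 0.2405]
tool_rot: [3.14, -0.0, -2.308]
ft_force: [-0.6, -0.1, -1.1]
gripper_width: 0.0277
grasp_force: 59.9
```

```bash
python3 -m jog '[{"dp":[-0.015,0.007,0],"delta_rot":[0,0,0],"grip":0},{"dp":[-0.03,0.0138,0],"delta_rot":[0,0,0],"grip":0},{"dp":[-0.03,0.0138,0],"delta_rot":[0,0,0],"grip":0},{"dp":[-0.03,0.0138,0],"delta_rot":[0,0,0],"grip":0},{"dp":[-0.03,0.0138,0],"delta_rot":[0,0,0],"grip":0}]'
python3 -m jog '[{"dp":[-0.03,0.0138,0],"delta_rot":[0,0,0],"grip":0},{"dp":[-0.03,0.0138,0],"delta_rot":[0,0,0],"grip":0},{"dp":[-0.03,0.0138,0],"delta_rot":[0,0,0],"grip":0},{"dp":[-0.03,0.0138,0],"delta_rot":[0,0,0],"grip":0},{"dp":[-0.02,0.0092,0],"delta_rot":[0,0,0],"grip":0}]'
python3 -m jog '[{"dp":[-0.01,0.005,0],"delta_rot":[0,0,0],"grip":0},{"dp":[-0.005,0.002,0],"delta_rot":[0,0,0],"grip":0},{"dp":[0,0,0],"delta_rot":[0,0,0],"grip":0},{"dp":[0,0,0],"delta_rot":[0,0,0],"grip":0},{"dp":[0,0,0],"delta_rot":[0,0,0],"grip":0}]'
python3 - <<'E'
from h import *
from plant import optics,manip
import cv2
t=optics.grab_frame("top");s=optics.grab_frame("side");w=optics.grab_frame("wrist")
print(manip.observe()["ee_pos"],manip.observe()["tool_rot"])
a=cv2.resize(s["pixels"][160:340,120:300],None,fx=2.2,fy=2.2,interpolation=cv2.INTER_CUBIC)
b=cv2.resize(w["pixels"][60:400,130:430],(396,396),interpolation=cv2.INTER_CUBIC)
cv2.imwrite("pics/c2.png",np.hstack([a,b]));np.save("w2.npy",w["pose"])
E
```

```text
time: 6.13
ee_pos: [0.5298, 0.0107, 0.2409]
tool_rot: [3.141, -0.0, -2.309]
ft_force: [0.5, -0.4, -1.5]
gripper_width: 0.0279
grasp_force: 59.8
time: 6.55
ee_pos: [0.5757, 0.1591, 0.2405]
tool_rot: [3.14, -0.0, -2.307]
ft_force: [0.4, 0.6, -2.1]
gripper_width: 0.0277
grasp_force: 59.8
time: 6.97
ee_pos: [0.5803, 0.171, 0.2414]
tool_rot: [-3.142, -0.0, -2.306]
ft_force: [0.3, -0.3, -1.3]
gripper_width: 0.0277
grasp_force: 59.8
[0.5804427  0.171107   0.24156128] [-3.14133573e+00  1.48370670e-04 -2.30564490e+00]
```

View pics/c2.png

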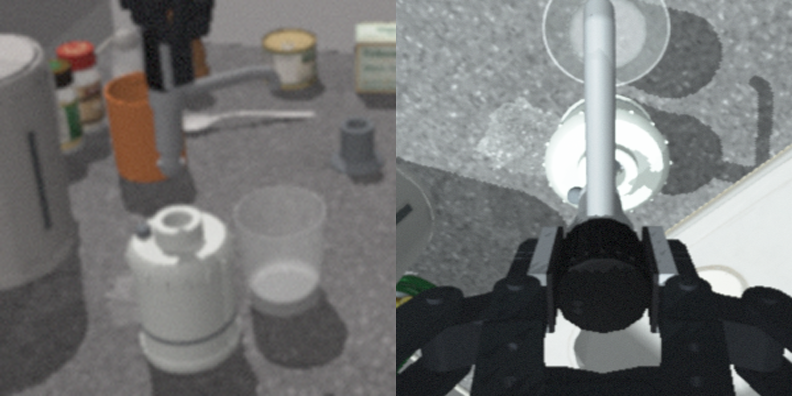

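The side crop shows the stem foot at about (170,168), above and behind the port mouth at (181,217). In the wrist crop the shoulder circle spans about x 549–668, centred near 608, so the port lies slightly right of the nozzle line at 600.

Run:
```python
from h import *
from plant import optics,manip
import cv2
s=optics.grab_frame("side");w=optics.grab_frame("wrist")
print("foot side",onz(s,120+170/2.2,160+168/2.2,.165))
g=w["pixels"].min(2); x0,y0=225,120
m=(g[y0:225,x0:350]>200).astype(np.uint8);m=cv2.morphologyEx(m,cv2.MORPH_OPEN,np.ones((3,3)))
n=m.copy()
n[:, 270-x0:302-x0]=0   # drop the nozzle strip
p=np.argwhere(n)[:,::-1].astype(np.float32)+[x0,y0]
c,r=cv2.minEnclosingCircle(p.astype(np.float32));print(c,r,"expected r",42/1000*w["fx"]/np.linalg.norm(np.array(w["pose"])[:3,3]-[.583,.179,.109]))
print("shoulder",onz(w,*c,.109))
d=(g[y0:225,x0:350]); 
for nm,u in (("L",onz(w,p[:,0].min(),c[1],.109)),("R",onz(w,p[:,0].max(),c[1],.109))):print(nm,u)
print(manip.observe()["ee_pos"])
```

```text
foot side [0.58757242 0.16934949 0.165     ]
(285.8636474609375, 197.5454559326172) 45.59562301635742 expected r 49.276938454348404
shoulder [0.5815347  0.17391953 0.109     ]
L [0.60973222 0.14838185 0.109     ]
R [0.55316492 0.19961323 0.109     ]
[0.58050189 0.17143538 0.24154022]
```

```bash
python3 -m jog '[{"dp":[-0.007,0.003,0.01],"delta_rot":[0,0,0],"grip":0},{"dp":[0,0,0.01],"delta_rot":[0,0,0],"grip":0},{"dp":[0,0,0.008],"delta_rot":[0,0,0],"grip":0},{"dp":[0,0,0],"delta_rot":[0,0,0],"grip":0},{"dp":[0,0,0],"delta_rot":[0,0,0],"grip":0}]'
python3 - <<'E'
from h import *
from plant import optics,manip
import cv2
s=optics.grab_frame("side");w=optics.grab_frame("wrist")
o=manip.observe();print(o["ee_pos"],o["tool_rot"])
a=cv2.resize(s["pixels"][210:300,165:240],(500,600),interpolation=cv2.INTER_CUBIC)
b=cv2.resize(w["pixels"][90:240,248:323],(300,600),interpolation=cv2.INTER_CUBIC)
cv2.imwrite("pics/c3.png",np.hstack([a,b]))
E
```

```text
time: 7.63
ee_pos: [0.5825, 0.1794, 0.2122]
tool_rot: [3.14, -0.002, -2.304]
ft_force: [-0.4, 0.9, -1.1]
gripper_width: 0.028
grasp_force: 59.8
[0.5830041  0.17939022 0.21336363] [-3.14156830e+00  1.05272910e-06 -2.30388731e+00]
```

View pics/c3.png

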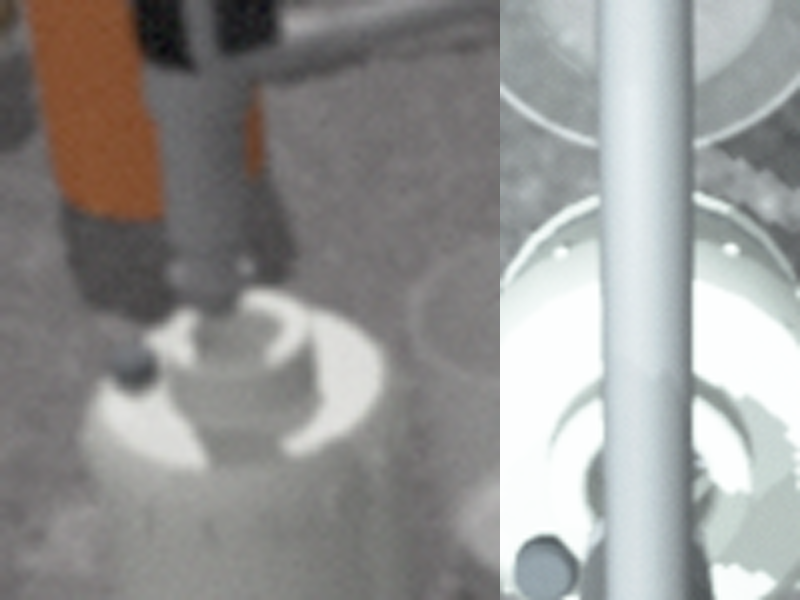

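The wrist crop shows the neck at 550–752 and the nozzle at 603–692, so the two are aligned across the nozzle. In the side crop the neck top is centred near (240,333) and the stem bead near (212,268), so there is an offset along the nozzle direction to work out.

Run:
```python
from h import *
from plant import optics,manip
import cv2
s=optics.grab_frame("side")
k=lambda x,y:(165+(x+.5)/6.667-.5,210+(y+.5)/6.667-.5)
zf=manip.observe()["ee_pos"][2]-.0767
X=np.array([-.67,-.742]);Y=np.array([-.742,.67])
p=onz(s,*k(240,333),.125)
for q,z in(((212,268),zf+.0087),((205,150),zf+.040)):
    b=onz(s,*k(*q),z); d=(p-b)[:2]; print(zf,"port",p,"stem",b,"xt,yt",d@X,d@Y)
    # horizontal image-only residual: solve a along tool x so stem hits same column plane
    o,r=ray(s,*k(*q)); cx=np.array(s["pose"])[:3,0]; print("along cam x",(p-b)@cx,"a",((p-b)@cx)/(X@cx[:2]))
g=s["pixels"]; 
for v in (232,240,246): print(v,g[v,183:207].sum(1)//3, g[v,183:207,2].astype(int)-g[v,183:207,0])
for v in (266,269): print(v,g[v,185:218].sum(1)//3)
```

```text
0.1369013000643305 port [0.58207594 0.17974363 0.125     ] stem [0.58686188 0.18127043 0.1456013 ] xt,yt 0.0043394727510691015 0.002528212482278221
along cam x 0.004969870627662947 a 0.006334221219853008
0.1369013000643305 port [0.58207594 0.17974363 0.125     ] stem [0.58760047 0.1750674  0.1769013 ] xt,yt 0.00023167872417335358 0.007232270178098603
along cam x 0.004655145428640633 a 0.005933096284533101
232 [ 89  88  86  86  83  94 104 110 108 106 100 101  97  91  87  83  79  76
  72  69  74  84 104 118] [79 81 79 83 69 37  9  0 -3 -3  0 -1  2 -3  0 -3  2  7 28 55 54 32 10  5]
240 [ 88  83  82  80  86  92 100 108 106 109 103 102  98  97  91  92  89  90
  82  78  80  77  81  87] [78 84 81 81 79 56 23  3 -1 -2 -2  0 -2  0 -3  0  0 -3 -4 -2  5  3  0  2]
246 [ 76  75  73  75  81  79  82  94  98 102 104 101  98  96  91  92  83  84
  74  73  74  72  73  76] [ 3  1  3  2 -2  0  2  1  0  1 -2 -1 -1 -1 -3 -2 -1 -2  0  2  1  4  2  3]
266 [ 76  77  86 120 153 156 143 144 150 151 152 150 150 146 150 145 146 144
 143 138 134 130 126 123 121 114 124 163 205 220 219 221 219]
269 [162 174 194 202 199 174 151 143 145 145 146 143 143 141 141 145 140 142
 136 136 133 129 132 126 126 129 134 155 184 216 221 220 221]
```

```bash
python3 -m jog '[{"dp":[0.003,0,0],"delta_rot":[0,0,0],"grip":0},{"dp":[0.0025,0,0],"delta_rot":[0,0,0],"grip":0},{"dp":[0,0,0],"delta_rot":[0,0,0],"grip":0},{"dp":[0,0,0],"delta_rot":[0,0,0],"grip":0}]'
python3 - <<'E'
from plant import optics,manip
s=optics.grab_frame("side");g=s["pixels"].astype(int);o=manip.observe();print(o["ee_pos"],o["tool_rot"],o["ft_force"])
for v in (232,240,248): print(v,g[v,183:213].sum(1)//3, g[v,183:213,2]-g[v,183:213,0])
E
```

```text
time: 8.12
ee_pos: [0.5792, 0.1751, 0.2136]
tool_rot: [-3.141, 0.0, -2.304]
ft_force: [-0.7, -0.1, -1.0]
gripper_width: 0.0278
grasp_force: 59.8
[0.5792845  0.17515268 0.21350846] [-3.14135815e+00  3.15241498e-04 -2.30415967e+00] [ 0.21753736  0.45030103 -0.75099117]
232 [ 88  82  86  86  85  87  82  87  95 103 106 109 109 102  97  99  94  86
  83  79  80  90 106 120 119 115 111 115 118 113] [80 82 79 81 79 77 77 71 46 11 -2 -2  0  0  0  0 -2  0  0  2  4  8  4  2
  3  2  1  2  3  3]
240 [ 85  85  89  87  85  85  84  85  89  98 103 106 107 105 100 102  96  99
  95  92  86  79  75  83  99 116 113 119 114 120] [80 81 77 78 79 81 80 76 60 29  5 -1 -1 -1  0 -1  0 -1 -4  0 -1 -1  3  2
  1  4  2  2  3  3]
248 [ 76  77  73  77  76  77  77  72  80  94 116 124 118 107 105 103 101  96
  94  93 101 107 100  83  77  80  95 102 109 113] [ 1  3  0  0  2 -1  2  0  1  2  1  0 -1 -1 -1 -2 -2  0 -3  1 -1 -2 -2  2
  2  2  2  4  3  6]
```

```bash
python3 -m jog '[{"dp":[0,0,0.003],"delta_rot":[0,0,0],"grip":0},{"dp":[0,0,0.003],"delta_rot":[0,0,0],"grip":0},{"dp":[0,0,0.003],"delta_rot":[0,0,0],"grip":0},{"dp":[0,0,0.001],"delta_rot":[0,0,0],"grip":0},{"dp":[0,0,0.001],"delta_rot":[0,0,0],"grip":0}]'
python3 -m jog '[{"dp":[0,0,0.001],"delta_rot":[0,0,0],"grip":0},{"dp":[0,0,0.001],"delta_rot":[0,0,0],"grip":0},{"dp":[0,0,0.001],"delta_rot":[0,0,0],"grip":0},{"dp":[0,0,0.001],"delta_rot":[0,0,0],"grip":0},{"dp":[0,0,0],"delta_rot":[0,0,0],"grip":0}]'
```

```text
time: 8.58
ee_pos: [0.5792, 0.1753, 0.2018]
tool_rot: [3.141, -0.0, -2.304]
ft_force: [-0.8, 0.8, -1.4]
gripper_width: 0.0277
grasp_force: 59.8
time: 9.0
ee_pos: [0.5792, 0.1753, 0.1981]
tool_rot: [3.141, -0.0, -2.304]
ft_force: [0.1, -0.3, -0.6]
gripper_width: 0.0275
grasp_force: 59.8
```

Depth is about 3.6 mm with no contact. I'll continue at 0.7 mm per row.

```bash
python3 -m jog '[{"dp":[0,0,0.0007],"delta_rot":[0,0,0],"grip":0},{"dp":[0,0,0.0007],"delta_rot":[0,0,0],"grip":0},{"dp":[0,0,0.0007],"delta_rot":[0,0,0],"grip":0},{"dp":[0,0,0.0007],"delta_rot":[0,0,0],"grip":0},{"dp":[0,0,0.0007],"delta_rot":[0,0,0],"grip":0}]' | grep -v grip
python3 -m jog '[{"dp":[0,0,0.0007],"delta_rot":[0,0,0],"grip":0},{"dp":[0,0,0.0007],"delta_rot":[0,0,0],"grip":0},{"dp":[0,0,0.0007],"delta_rot":[0,0,0],"grip":0},{"dp":[0,0,0.0007],"delta_rot":[0,0,0],"grip":0},{"dp":[0,0,0.0007],"delta_rot":[0,0,0],"grip":0}]'
```

```text
time: 9.42
ee_pos: [0.5793, 0.1752, 0.1947]
tool_rot: [-3.142, -0.0, -2.304]
ft_force: [-0.3, -0.3, -1.5]
grasp_force: 59.8
time: 9.83
ee_pos: [0.5793, 0.1753, 0.1912]
tool_rot: [-3.142, -0.0, -2.304]
ft_force: [-0.1, 0.7, -1.5]
gripper_width: 0.0278
grasp_force: 59.8
```

```bash
python3 -m jog '[{"dp":[0,0,0.0007],"delta_rot":[0,0,0],"grip":0},{"dp":[0,0,0.0007],"delta_rot":[0,0,0],"grip":0},{"dp":[0,0,0.0007],"delta_rot":[0,0,0],"grip":0},{"dp":[0,0,0.0007],"delta_rot":[0,0,0],"grip":0},{"dp":[0,0,0.0007],"delta_rot":[0,0,0],"grip":0}]' | grep -v grip
python3 -m jog '[{"dp":[0,0,0.0007],"delta_rot":[0,0,0],"grip":0},{"dp":[0,0,0.0007],"delta_rot":[0,0,0],"grip":0},{"dp":[0,0,0.0007],"delta_rot":[0,0,0],"grip":0},{"dp":[0,0,0.0007],"delta_rot":[0,0,0],"grip":0},{"dp":[0,0,0.0007],"delta_rot":[0,0,0],"grip":0}]'
```

```text
time: 10.25
ee_pos: [0.5793, 0.1753, 0.1877]
tool_rot: [-3.142, 0.0, -2.304]
ft_force: [-0.2, -0.4, 1.9]
grasp_force: 59.9
time: 10.67
ee_pos: [0.5794, 0.1753, 0.1844]
tool_rot: [-3.141, 0.0, -2.304]
ft_force: [-0.9, 0.4, 3.1]
gripper_width: 0.0277
grasp_force: 60.1
```

```bash
python3 -m jog '[{"dp":[0,0,0.0007],"delta_rot":[0,0,0],"grip":0},{"dp":[0,0,0.0007],"delta_rot":[0,0,0],"grip":0},{"dp":[0,0,0.0007],"delta_rot":[0,0,0],"grip":0},{"dp":[0,0,0.0007],"delta_rot":[0,0,0],"grip":0},{"dp":[0,0,0.0007],"delta_rot":[0,0,0],"grip":0}]'
```

```text
time: 11.08
ee_pos: [0.5793, 0.1753, 0.1808]
tool_rot: [-3.141, 0.0, -2.304]
ft_force: [-0.1, -0.4, 2.5]
gripper_width: 0.0276
grasp_force: 60.1
```

```bash
python3 -m jog '[{"dp":[0,0,0.0007],"delta_rot":[0,0,0],"grip":0},{"dp":[0,0,0.0007],"delta_rot":[0,0,0],"grip":0},{"dp":[0,0,0.0007],"delta_rot":[0,0,0],"grip":0},{"dp":[0,0,0.0007],"delta_rot":[0,0,0],"grip":0},{"dp":[0,0,0.0007],"delta_rot":[0,0,0],"grip":0}]'
```

```text
time: 11.5
ee_pos: [0.5794, 0.1753, 0.1773]
tool_rot: [-3.141, 0.0, -2.304]
ft_force: [-0.5, -0.1, 3.7]
gripper_width: 0.0275
grasp_force: 60.2
```

```bash
python3 -m jog '[{"dp":[0,0,0.0006],"delta_rot":[0,0,0],"grip":0},{"dp":[0,0,0.0006],"delta_rot":[0,0,0],"grip":0},{"dp":[0,0,0.0006],"delta_rot":[0,0,0],"grip":0}]'
```

```text
time: 11.75
ee_pos: [0.5794, 0.1753, 0.1756]
tool_rot: [-3.141, 0.0, -2.304]
ft_force: [-1.3, -0.7, 5.3]
gripper_width: 0.0274
grasp_force: 60.3
```

```bash
python3 -m jog '[{"dp":[0,0,0.0005],"delta_rot":[0,0,0],"grip":0},{"dp":[0,0,0.0005],"delta_rot":[0,0,0],"grip":0},{"dp":[0,0,0.0005],"delta_rot":[0,0,0],"grip":0}]'
```

```text
time: 12.0
ee_pos: [0.5794, 0.1753, 0.1743]
tool_rot: [-3.141, 0.0, -2.304]
ft_force: [-0.7, 0.2, 6.5]
gripper_width: 0.0276
grasp_force: 60.4
```

```bash
python3 -m jog '[{"dp":[0,0,0.0005],"delta_rot":[0,0,0],"grip":0},{"dp":[0,0,0.0005],"delta_rot":[0,0,0],"grip":0}]'
```

```text
time: 12.17
ee_pos: [0.5794, 0.1753, 0.1734]
tool_rot: [-3.141, 0.001, -2.304]
ft_force: [-0.8, -0.4, 7.0]
gripper_width: 0.0275
grasp_force: 60.4
```

Depth is about 28.3 mm and the force is climbing.

```bash
python3 -m jog '[{"dp":[0,0,0.0005],"delta_rot":[0,0,0],"grip":0},{"dp":[0,0,0.0005],"delta_rot":[0,0,0],"grip":0}]'
```

```text
time: 12.33
ee_pos: [0.5795, 0.1753, 0.1725]
tool_rot: [-3.141, 0.001, -2.304]
ft_force: [-1.5, 0.7, 9.2]
gripper_width: 0.0278
grasp_force: 60.5
```

```bash
python3 -m jog '[{"dp":[0,0,0.0005],"delta_rot":[0,0,0],"grip":0},{"dp":[0,0,0.0005],"delta_rot":[0,0,0],"grip":0}]'
```

```text
time: 12.5
ee_pos: [0.5795, 0.1753, 0.1716]
tool_rot: [-3.141, 0.001, -2.304]
ft_force: [-1.2, -0.1, 9.3]
gripper_width: 0.0274
grasp_force: 60.6
```

```bash
python3 -m jog '[{"dp":[0,0,0.0005],"delta_rot":[0,0,0],"grip":0},{"dp":[0,0,0.0005],"delta_rot":[0,0,0],"grip":0}]'
```

```text
time: 12.67
ee_pos: [0.5795, 0.1754, 0.1707]
tool_rot: [-3.141, 0.001, -2.304]
ft_force: [-1.1, 0.2, 10.0]
gripper_width: 0.0272
grasp_force: 60.7
```

```bash
python3 -m jog '[{"dp":[0,0,0.0005],"delta_rot":[0,0,0],"grip":0},{"dp":[0,0,0.0005],"delta_rot":[0,0,0],"grip":0}]'
```

```text
time: 12.83
ee_pos: [0.5795, 0.1754, 0.1698]
tool_rot: [-3.141, 0.001, -2.304]
ft_force: [-1.5, -0.6, 9.7]
gripper_width: 0.0277
grasp_force: 60.7
```

```bash
python3 -m jog '[{"dp":[0,0,0.0005],"delta_rot":[0,0,0],"grip":0},{"dp":[0,0,0.0005],"delta_rot":[0,0,0],"grip":0}]'
```

```text
time: 13.0
ee_pos: [0.5795, 0.1753, 0.1687]
tool_rot: [-3.141, 0.001, -2.304]
ft_force: [-0.2, 0.7, 8.7]
gripper_width: 0.0277
grasp_force: 60.6
```

```bash
python3 -m jog '[{"dp":[0,0,0.0004],"delta_rot":[0,0,0],"grip":0},{"dp":[0,0,0.0004],"delta_rot":[0,0,0],"grip":0}]'
```

```text
time: 13.17
ee_pos: [0.5795, 0.1754, 0.1678]
tool_rot: [-3.141, 0.001, -2.304]
ft_force: [-0.8, 0.9, 9.0]
gripper_width: 0.0274
grasp_force: 60.6
```

```bash
python3 -m jog '[{"dp":[0,0,0.0005],"delta_rot":[0,0,0],"grip":0},{"dp":[0,0,0.0004],"delta_rot":[0,0,0],"grip":0}]'
```

```text
time: 13.33
ee_pos: [0.5795, 0.1754, 0.1669]
tool_rot: [-3.141, 0.001, -2.304]
ft_force: [-1.1, -0.4, 9.4]
gripper_width: 0.0278
grasp_force: 60.6
```

```bash
python3 -m jog '[{"dp":[0,0,0.0005],"delta_rot":[0,0,0],"grip":0},{"dp":[0,0,0.0004],"delta_rot":[0,0,0],"grip":0}]'
```

```text
time: 13.5
ee_pos: [0.5794, 0.1754, 0.1659]
tool_rot: [-3.141, 0.001, -2.304]
ft_force: [0.5, 0.6, 5.5]
gripper_width: 0.0277
grasp_force: 60.5
```

```bash
python3 -m jog '[{"dp":[0,0,0.0004],"delta_rot":[0,0,0],"grip":0},{"dp":[0,0,0],"delta_rot":[0,0,0],"grip":0}]'
```

```text
time: 13.67
ee_pos: [0.5795, 0.1754, 0.1653]
tool_rot: [-3.141, 0.001, -2.304]
ft_force: [-0.0, 0.8, 5.8]
gripper_width: 0.0278
grasp_force: 60.4
```

```bash
python3 -m jog '[{"dp":[0,0,0.0004],"delta_rot":[0,0,0],"grip":0},{"dp":[0,0,0],"delta_rot":[0,0,0],"grip":0}]'
```

```text
time: 13.83
ee_pos: [0.5795, 0.1754, 0.165]
tool_rot: [-3.141, 0.001, -2.304]
ft_force: [-0.6, 0.6, 6.1]
gripper_width: 0.0276
grasp_force: 60.4
```

```bash
python3 -m jog '[{"dp":[0,0,0.0004],"delta_rot":[0,0,0],"grip":0},{"dp":[0,0,0],"delta_rot":[0,0,0],"grip":0}]'
```

```text
time: 14.0
ee_pos: [0.5795, 0.1754, 0.1647]
tool_rot: [-3.141, 0.001, -2.304]
ft_force: [-1.0, 0.8, 7.6]
gripper_width: 0.0278
grasp_force: 60.5
```

```bash
python3 -m jog '[{"dp":[0,0,-0.0007],"delta_rot":[0,0,0],"grip":0},{"dp":[0,0,-0.0007],"delta_rot":[0,0,0],"grip":0},{"dp":[0,0,0],"delta_rot":[0,0,0],"grip":0}]'
python3 -m jog '[{"dp":[0,0,-0.0007],"delta_rot":[0,0,0],"grip":0},{"dp":[0,0,-0.0007],"delta_rot":[0,0,0],"grip":0},{"dp":[0,0,0],"delta_rot":[0,0,0],"grip":0}]'
```

```text
time: 14.25
ee_pos: [0.5794, 0.1753, 0.1654]
tool_rot: [3.141, 0.0, -2.304]
ft_force: [1.2, 0.4, 1.7]
gripper_width: 0.0274
grasp_force: 59.7
time: 14.5
ee_pos: [0.5792, 0.1752, 0.1657]
tool_rot: [3.141, -0.001, -2.304]
ft_force: [3.8, 1.4, -11.5]
gripper_width: 0.0272
grasp_force: 60.1
```

The pull test gives −11.5 N with almost no movement, so it is locked. I'll relax the pull and release.

```bash
python3 -m jog '[{"dp":[0,0,0.0007],"delta_rot":[0,0,0],"grip":0},{"dp":[0,0,0.0007],"delta_rot":[0,0,0],"grip":0},{"dp":[0,0,0],"delta_rot":[0,0,0],"grip":0}]'
python3 -m jog '[{"dp":[0,0,0],"delta_rot":[0,0,0],"grip":0.5},{"dp":[0,0,0],"delta_rot":[0,0,0],"grip":0.75},{"dp":[0,0,0],"delta_rot":[0,0,0],"grip":0.75},{"dp":[0,0,0],"delta_rot":[0,0,0],"grip":0.75},{"dp":[0,0,0],"delta_rot":[0,0,0],"grip":0.75}]'
python3 -m jog '[{"dp":[0,0,-0.01],"delta_rot":[0,0,0],"grip":0.75},{"dp":[0,0,-0.02],"delta_rot":[0,0,0],"grip":0.75},{"dp":[0,0,-0.025],"delta_rot":[0,0,0],"grip":0.75},{"dp":[0,0,-0.025],"delta_rot":[0,0,0],"grip":0.75},{"dp":[0,0,0],"delta_rot":[0,0,0],"grip":0.75}]'
python3 - <<'E'
from plant import optics
import cv2,numpy as np
s=optics.grab_frame("side")["pixels"][160:340,120:300];w=optics.grab_frame("wrist")["pixels"][0:400,130:430]
cv2.imwrite("pics/c4.png",np.hstack([cv2.resize(s,(450,450)),cv2.resize(w,(338,450))]))
E
```

```text
time: 14.75
ee_pos: [0.5793, 0.1753, 0.1656]
tool_rot: [3.142, 0.0, -2.304]
ft_force: [3.9, 2.4, -4.9]
gripper_width: 0.0278
grasp_force: 61.1
time: 15.17
ee_pos: [0.5792, 0.1752, 0.1659]
tool_rot: [-3.141, 0.0, -2.304]
ft_force: [-1.2, -0.4, -0.1]
gripper_width: 0.0641
grasp_force: 0.0
time: 15.58
ee_pos: [0.5806, 0.1755, 0.2514]
tool_rot: [-3.137, 0.006, -2.304]
ft_force: [-0.1, 0.4, 0.6]
gripper_width: 0.064
grasp_force: 0.0
```

View pics/c4.png

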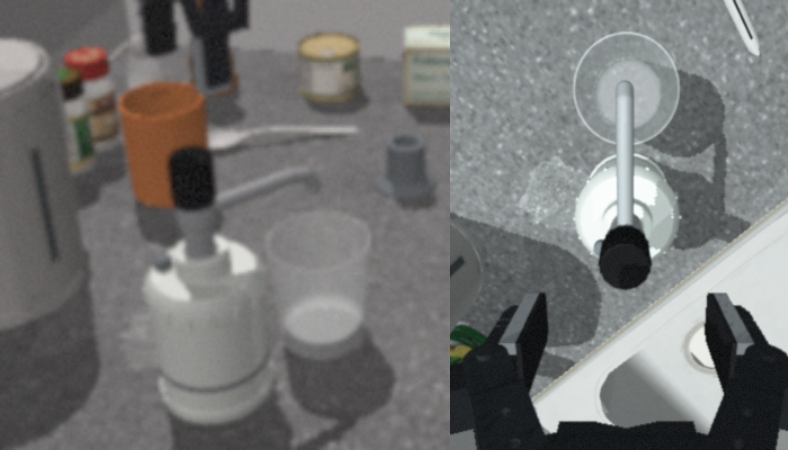

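The spout sits upright and down in the port. In the wrist crop the outlet at (625,88) is at the centre of the rim circle, about (627,87), and the gripper is clear.

```bash
python3 -m jog '[{"dp":[0,0,0],"delta_rot":[0,0,0],"grip":0.75},{"dp":[0,0,0],"delta_rot":[0,0,0],"grip":0.75},{"dp":[0,0,0],"delta_rot":[0,0,0],"grip":0.75}]' | head -2
python3 -c "
from plant import manip
print(manip.finish_job())"
```

```text
time: 15.93
ee_pos: [0.5789, 0.1752, 0.2447]
the job is handed in; nothing more can be done
None
```

The spout is locked in the filter port (confirmed by a gentle pull before release), with its outlet over the middle of the tumbler and the gripper clear; I handed the job in at about 16 s, but no verdict came back.

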